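Hold the end bar of a glass-casting dam for bolting

ROBOT

A 7-joint arm with a two-finger parallel gripper is mounted at the origin on the work surface. World frame = base frame: x ahead of the robot, y to its left, z up, the work surface at z = 0. Lengths are in m, angles in degrees, forces in N, time in s.
With the tool pointing down it reaches from about 0.4 to 0.85 m from the base axis. Payload 10.4 kg.
Tool frame: the origin (TCP) lies on the centre line of the jaws, within the pads' length; the fingertips stand 22 mm ahead of it and the grasp point (between the pads) lies 3 mm ahead of it; z points along the fingers, y is the line along which they close (so a half turn about z gives the same grasp; the last joint's range is limited). The gripper opens to 87 mm and grips with 3 to 60 N. Pads are 19 mm wide; open, the fingers measure 117 mm over their backs; the gripper's body (75 mm by 190 mm) begins 51 mm behind the grasp point.
Start: joints at [69.122, 19.034, -3.707, 83.658, 1.238, 77.344, -5.071], TCP at [0.21, -0.589, 0.245] pointing down, gripper open.
Joint ranges: [-148.97, 148.97], [-28.65, 121.19], [-84.17, 76.75], [9.2, 138.47], [-72.65, 252.65], [3.7, 117.97], [-149.18, 149.18]. Speed limits (degrees/s): [127.2, 127.2, 159.86, 159.86, 180, 180, 180].

INTERFACE

Orientations are given as [roll, pitch, yaw] about the fixed x, y, z axes, in that order (R = Rz(yaw) Ry(pitch) Rx(roll)).
In Python, from cell import robot, vision, order gives the robot as it stands.
- The arm moves only by the shell command python3 -m creep 'ROWS' [FORCE]. ROWS is text: rows parted by semicolons, each of 7 numbers parted by spaces: the closure, from -1 (fully open) to 1 (shut), so that 0 is half open, then the shift along the tool's x, y, z in cm, then the turn, a rotation vector about the tool's x, y, z in degrees. A call has 1 to 20 rows; each row is the pose to reach, as a shift and turn from the pose commanded when the call began, along the tool's axes at that moment; what a row does not reach only later rows make up. A row lasts 1/12 s, in which the tool goes at most 41.7 mm and 7.16 degrees, less where a joint would pass 70% of its speed; a pose out of reach is approached as far as the arm can. A call with a gripper value outside its range is refused whole. The fingers move at their own pace and stop on an object; FORCE is the grip in N (left out, the last holds). Time passes only in rows, so rows that repeat a pose let the fingers close. It gives the time, the measured TCP pose, the force, the opening and the grip force at its end, in the units of the state.
- robot.observe(): the state, without advancing time (a new reading comes with each control period).
- vision.camera(name): name is "scene" or "top"; returns a dict with "frame" (400x640x3 uint8, red, green, blue), "K" (3x3 intrinsics, pixels), "distortion" ([k1, k2, p1, p2, k3] as OpenCV has them; the pictures are not rectified), "view" (4x4, takes a point from world to camera coordinates). Camera axes: x right, y up, looking along -z (the intrinsics and any distortion apply to the point x, -y, -z); pixel columns grow to the right and rows downward; lengths in m; the calibration is good to about 2 mm. A picture is of the moment at which its call begins. There is no depth.
- order.finish_job(): hands the job in; it is judged then, once.
The state is a dict: "clock": time; "qpos": joint angles; "dq": joint speeds; "tau": joint torques, N m; "eef_pos": TCP position; "orientation": TCP orientation; "wrist_force": force on the tool from outside, world axes, zero at the start; "ft_torque": the same for the moment, N m; "width": finger opening in m; "gripper_force": force on a finger pad.
Only numpy, scipy, OpenCV 4.12 (cv2) and the standard library are available. Lean on these libraries where they do the work, as an engineer would, in place of code of your own. Each camera call takes 0.05 s, during which the arm holds its last target. There are 200 camera calls.

TASK

Be the third hand while the end bar is screwed onto the open steel dam frame: first press the toggle clamp's black handle down until it snaps over and locks, so that the frame is pinned where it lies. Then take the loose flat bar that is as long as the frame is wide, stand it on the plate across the frame's open end, square, with its ends flush with the frame's sides, and press it against the two side bars with a steady push of about 12 newtons. Finish while still holding it pressed like that, never letting go; do not shift the frame or disturb the other things.

Things in the scene. Friction and masses are not known exactly. Their poses are not given: they have to be found in the camera images.
- frame: The dam frame: a U of bright steel flat bar lying on the pouring plate, 200 mm long and 150 mm wide outside, all bars 40 mm high and 12 mm thick (two side bars and one closing bar, welded). Mass about 2 kg, loose until clamped. Origin: centre of its underside (on the plate's top, 12 mm above the table). Its +x points from the open end to the closed end, +y to the left side bar, +z up.
- frame_mouth (a point): The centre of the frame's open end: in the plane of the two side bars' end faces, midway between them, at half height (20 mm above the plate's top). Same axes as the frame: the end bar's contact face comes into this plane and the push goes along +x.
- plate: The fixed dark-grey steel pouring plate under frame and clamp, 12 mm thick, 270 mm along its x, 355 mm along its y (from -125 to +230 mm). Origin: on the table's surface, near the middle of the frame, z up; the plate's top is at z = 12 mm.
- end_bar_center (a point): Centre of the loose end bar: bright steel flat bar 150 mm long (its y), 12 mm thick (its x), 40 mm high (its z, up), mass about 0.57 kg, standing on edge on the table (centre 20 mm above it), a screw slot near each end. Both faces and both ends are alike, so either way round is right. When pressed home its centre lies 6 mm outside the frame's open end plane.
- short_bar: A spare flat bar of the same section but only 105 mm long, standing on edge next to the end bar; not needed, leave it. Origin: centre of its underside; y along its length.
- clamp: Horizontal-handle toggle clamp, fixed on the pouring plate beside the left (+y) side bar. Origin: centre of its underside, on the plate's top. Its +x points along the handle, away from the frame; its -x along the pressing arm, whose rubber pad comes down on the side bar (pad 101 mm from the origin). The steel riser and cheeks are 66 x 46 mm and reach 77 mm up. The handle turns about the clamp's y axis at x = 24.5 mm, z = 72 mm above the origin.
- clamp_handle (a joint): Angle of the clamp's handle, rad: 0 = fully open (handle 0.92 rad above level), growing as it is pressed down; starts between 0 and 0.2. It moves easily to about 0.45, then the rubber pad meets the side bar and resistance grows (peak about 0.5 N m, some 7 N at 70 mm from the pivot), at 0.75 it passes dead centre and snaps to its stop at 0.87, where it stays locked by itself, nearly level (0.05 rad above). Locked means above 0.82.
- clamp_grip (a point): Point on the axis of the clamp's black handle, 85 mm from its pivot. The round grip, 18 mm in diameter, reaches from 36 to 135 mm from the pivot; a flat steel shank 12 mm high lies nearer in. Can be pressed straight down with closed fingers, 60 to 75 mm (measured level) from the pivot.
- bolt0: Dark hexagon screw standing on its 12 mm head on the plate, 35 mm high, on the frame's right side; origin under its head.
- bolt1: The second, equal screw, 50 mm further on; origin under its head.
- wrench: Open wrench, 120 mm long, lying flat on the plate beyond the clamp, 6 mm high; origin at its middle, underside.
- shears: Copper-handled glass shears lying flat, about 190 x 80 mm, 12 mm high; origin under the pivot.
- block: Dark wooden blowing block, a cup of 88 mm diameter and 55 mm height with a 200 mm level handle; origin under the cup's centre.
- paddle: Dark graphite paddle, 130 x 75 mm blade with a wooden handle, lying flat at the left, 26 mm high; origin under the blade's handle end.
- jar: Green glass jar of colour with steel lid, 76 mm diameter, 115 mm high; origin under its centre.
- mould: Ribbed brass optic mould, an open cup 86 mm in diameter, 85 mm high; origin under its centre.
There are look-alikes about, which are no part of the job. What is shaped like the part that bears end_bar_center but green is not meant. What is shaped like the frame but turquoise is not meant.

How it is judged (in metres and radians):
On the way:
1. the clamp is locked over centre and pins the frame (value of joint clamp_handle above 0.82 rad and contact force between clamp and frame above 10 N), for 0.2 s.
At the end, for the whole second after the job is handed in: Clamp locked (handle above 0.82 rad), frame within 6 mm of its start; the robot holds the end bar on the frame with 6 to 20 N, centre 3.5 to 8.5 mm outside the open end's plane, within 5 mm sideways and 4 mm in height, square within 0.03 rad, upright within 0.05 rad, at rest (value of joint clamp_handle above 0.82 rad and distance of frame_mouth from where it was at the start of the episode below 0.006 m and x of end_bar_center in the frame of frame_mouth between -0.0085 and -0.0035 m and y of end_bar_center in the frame of frame_mouth between -0.005 and 0.005 m and z of end_bar_center in the frame of frame_mouth between -0.004 and 0.004 m and angle between the y axis of end_bar_center and the y axis of frame_mouth, either way round below 0.03 rad and angle between end_bar_center's own z axis and vertical below 0.05 rad and contact force between end_bar and frame between 6 and 20 N and contact force between any of the fingers, the arm and end_bar above 3 N and linear speed of end_bar below 0.01 m/s); the arm keeps its last pose, push and grip.
It fails at once if one of the other things on the table is moved more than 30 mm (distance of any of short_bar, bolt0, bolt1, wrench, shears, block, paddle, jar, mould from where it was at the start of the episode above 0.03 m).
It also fails if it takes over 72 s, if anything falls off the work surface, if the arm or the gripper's body presses on something with over 40 N, if the wrist force passes 120 N, or if a joint passes its speed limit or range.

## Working session

There is one attempt and no reset: what is moved stays moved. The work goes in short steps, Python scripts to look and compute and a shell command to move; the robot and the scene stay as the last step left them, time stands still between calls to the robot, and variables do not carry over. Pictures are saved under pics/ and viewed, at most 10 in all, crops included, and the job is handed in when it is done.

```bash
mkdir -p pics; ls; python3 - <<'E'
from cell import robot, vision
import cv2
for n in ("scene","top"):
    c=vision.camera(n); cv2.imwrite(f"pics/{n}0.png",c["frame"][:,:,::-1])
    import numpy as np
    np.set_printoptions(precision=4,suppress=True)
    print(n,c["K"],c["distortion"],c["view"])
print(robot.observe())
E
```

```text
pics
scene [[450.1255   0.     325.4929]
 [  0.     450.1255 199.651 ]
 [  0.       0.       1.    ]] [-0.0177  0.      0.      0.      0.    ] [[ 0.2013  0.9793 -0.0195 -0.0995]
 [-0.7586  0.1684  0.6294  0.3273]
 [ 0.6197 -0.1119  0.7768 -1.8112]
 [ 0.      0.      0.      1.    ]]
top [[417.3285   0.     322.1116]
 [  0.     417.3285 198.4969]
 [  0.       0.       1.    ]] [0.0266 0.     0.     0.     0.    ] [[ 0.0107 -0.9999  0.0054 -0.0191]
 [ 0.9983  0.011   0.0569 -0.5133]
 [-0.057   0.0048  0.9984 -1.2278]
 [ 0.      0.      0.      1.    ]]
{'clock': 0.1, 'qpos': array([69.1217, 19.068 , -3.7061, 83.7006,  1.2366, 77.344 , -5.0684]), 'dq': array([ 0.009 , -0.0971,  0.0208, -0.052 ,  0.0346, -0.1039, -0.0655]), 'tau': array([  0.0009, -62.4547,   0.0248, -39.072 ,  -0.0613,   0.0367,
         0.    ]), 'eef_pos': array([ 0.2094, -0.5885,  0.2438]), 'orientation': array([-179.9272,    0.0027,   19.5856]), 'wrist_force': array([ 0.036 ,  0.5932, -0.6586]), 'ft_torque': array([ 0.0088, -0.024 ,  0.009 ]), 'gripper_force': 0.0, 'width': 0.08677495611171394}
```

View pics/top0.png

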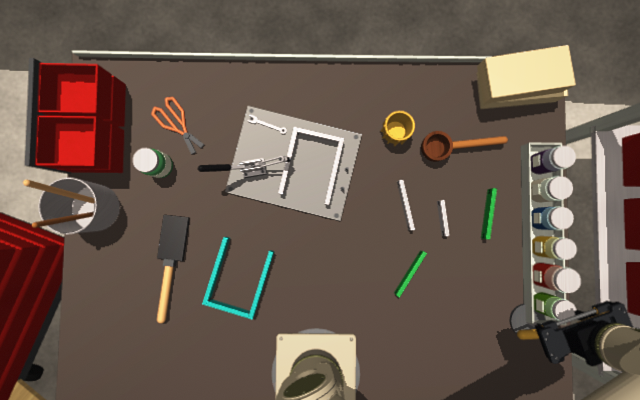

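View pics/scene0.png

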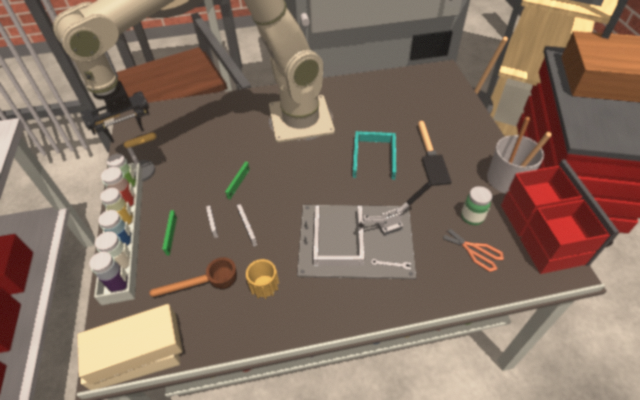

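The top view shows the white U frame (280–343, 130–207) with its open end towards the robot, the clamp at (255,168) with its black handle at (213,168), and the wrench at (267,125).
Candidates for the end bar:
- White bar at (406,206), the longer one. This is my choice.
- White short bar at (444,218).
- Green bars at (490,214) and (411,274).

The turquoise U at (238,278) is the frame's look-alike. One close crop will check the choice.

```bash
cat > h.py <<'E'
import numpy as np, cv2
from cell import robot, vision
np.set_printoptions(precision=4,suppress=True)
F=np.diag([1.,-1,-1,1])
def ray(c,px):
    V=F@np.array(c["view"]); R=V[:3,:3]; o=-R.T@V[:3,3]
    u=cv2.undistortPoints(np.array(px,float).reshape(-1,1,2),np.array(c["K"]),np.array(c["distortion"])).reshape(-1,2)
    return o,(np.c_[u,np.ones(len(u))]@R)
def unproj(c,px,z):
    o,d=ray(c,px); return o+d*((z-o[2])/d[:,2])[:,None]
def proj(c,P):
    V=F@np.array(c["view"]); P=np.array(P,float).reshape(-1,3)
    return cv2.projectPoints(P,cv2.Rodrigues(V[:3,:3])[0],V[:3,3],np.array(c["K"]),np.array(c["distortion"]))[0].reshape(-1,2)
def save(c,name,x0,y0,x1,y1,s):
    im=cv2.resize(c["frame"][y0:y1,x0:x1],None,fx=s,fy=s,interpolation=cv2.INTER_CUBIC)
    cv2.imwrite("pics/"+name,im[:,:,::-1])
E
python3 - <<'E'
from h import *
c=vision.camera("top"); save(c,"crop1.png",195,95,460,245,3)
f=c["frame"].astype(int)
m=((f.min(2)>195)).astype(np.uint8)
n,l,s,ce=cv2.connectedComponentsWithStats(m)
for i in range(1,n):
    x,y,w,h,a=s[i]
    if a>60 and 190<x<470 and 100<y<260:
        pts=np.argwhere(l==i)[:,::-1].astype(np.float32)
        r=cv2.minAreaRect(pts); b=cv2.boxPoints(r)
        z=.04 if x>370 else .052
        print(s[i],r,"\n",b,"\n",unproj(c,b,z)[:,:2], unproj(c,[pts.mean(0)],z)[0])
E
```

```text
[247 114  40  19 148] ((267.0855407714844, 123.7019271850586), (40.52064514160156, 7.26959228515625), 19.025604248046875) 
 [[246.7471 120.5335]
 [249.1169 113.661 ]
 [287.424  126.8704]
 [285.0542 133.7428]] 
 [[0.7362 0.2084]
 [0.7565 0.2019]
 [0.7191 0.0899]
 [0.6989 0.0965]] [0.7276 0.1515 0.052 ]
[287 127  57  77 601] ((310.7842712402344, 164.96778869628906), (51.92285919189453, 67.66496276855469), 13.069318771362305) 
 [[277.8448 192.0533]
 [293.1459 126.141 ]
 [343.7238 137.8823]
 [328.4227 203.7946]] 
 [[ 0.5286  0.1147]
 [ 0.7215  0.0732]
 [ 0.6888 -0.0744]
 [ 0.4962 -0.0317]] [ 0.6414 -0.0055  0.052 ]
[278 171  10  23 103] ((282.38525390625, 181.73770141601562), (4.4090070724487305, 23.01845359802246), 13.240517616271973) 
 [[277.6033 192.4361]
 [282.8754 170.0295]
 [287.1672 171.0393]
 [281.8951 193.4459]] 
 [[0.5275 0.1153]
 [0.5927 0.1012]
 [0.5899 0.0887]
 [0.5247 0.1029]] [0.5582 0.102  0.052 ]
[400 180  15  50 178] ((406.7312927246094, 204.56271362304688), (50.89943313598633, 3.505828619003296), 76.86598205566406) 
 [[399.2413 180.177 ]
 [402.6554 179.3804]
 [414.2213 228.9484]
 [410.8072 229.745 ]] 
 [[ 0.5682 -0.2384]
 [ 0.5706 -0.2483]
 [ 0.4264 -0.2818]
 [ 0.424  -0.2719]] [ 0.4961 -0.2603  0.04  ]
[441 200   8  36 126] ((444.49993896484375, 217.49998474121094), (35.35533905029297, 3.3941123485565186), 81.8698959350586) 
 [[440.3199 200.24  ]
 [443.6799 199.76  ]
 [448.6799 234.76  ]
 [445.3199 235.24  ]] 
 [[ 0.5107 -0.3579]
 [ 0.5122 -0.3677]
 [ 0.4108 -0.3815]
 [ 0.4093 -0.3718]] [ 0.4606 -0.3698  0.04  ]
```

View pics/crop1.png

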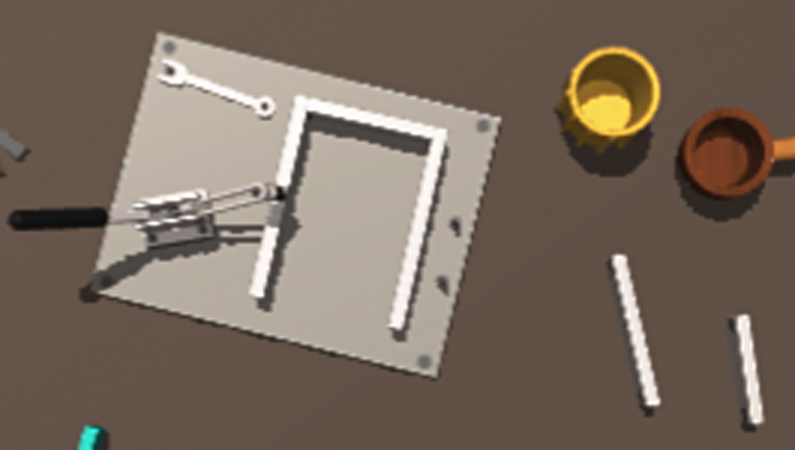

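The crop confirms the choice: the longer white bar, about 150 mm, runs from crop (618,257) to (652,407), and the short bar, about 105 mm, is to its right. The clamp handle is black, with its tip at crop (10,215) and the inner end of the grip at (106,217). Next I fit the poses and look at the clamp from the scene camera.

```bash
cat > fit.py <<'E'
from h import *
from scipy.optimize import minimize
def rect(cx,cy,lx,ly): return np.array([[cx-lx/2,cy-ly/2],[cx+lx/2,cy-ly/2],[cx+lx/2,cy+ly/2],[cx-lx/2,cy+ly/2]])
FR=[rect(0,.069,.2,.012),rect(0,-.069,.2,.012),rect(.094,0,.012,.126)]
BAR=[rect(0,0,.012,.15)]
def render(c,rs,p,z,S=8,box=None):
    x0,y0,x1,y1=box; im=np.zeros(((y1-y0)*S,(x1-x0)*S),np.uint8)
    co,si=np.cos(p[2]),np.sin(p[2])
    for r in rs:
        w=r@np.array([[co,si],[-si,co]])+p[:2]
        q=proj(c,np.c_[w,np.full(4,z)]); q=(q+.5-[x0,y0])*S-.5
        cv2.fillPoly(im,[np.round(q*16).astype(np.int32)],1,shift=4)
    return cv2.resize(im.astype(np.float32),(x1-x0,y1-y0),interpolation=cv2.INTER_AREA)
def fit(c,rs,p0,z,m=12,block=None):
    w=np.vstack(rs); p0=np.array(p0,float); co,si=np.cos(p0[2]),np.sin(p0[2])
    q=proj(c,np.c_[w@np.array([[co,si],[-si,co]])+p0[:2],np.full(len(w),z)])
    b=[int(v) for v in (*(q.min(0)-m),*(q.max(0)+m))]
    g=c["frame"][b[1]:b[3],b[0]:b[2]].astype(np.float32).mean(2); g=np.clip((g-170)/80,0,1)
    f=lambda d: ((render(c,rs,p0+np.array([d[0],d[1],d[2]*10])/1000,z,box=b)-g)**2).sum()
    r=minimize(f,[0,0,0],method="Nelder-Mead",options=dict(initial_simplex=[[0,0,0],[6,0,0],[0,6,0],[0,0,5]],xatol=.03,fatol=.01))
    return p0+np.array([r.x[0],r.x[1],r.x[2]*10])/1000, r.fun
E
python3 - <<'E'
from fit import *
for n in ("top","scene"):
    c=vision.camera(n)
    print(n,"cam",ray(c,[[0,0]])[0])
    for nm,rs,p,z in(("frame",FR,(.609,.0205,-.212),.052),("end",BAR,(.4961,-.2603,.23),.04)):
        if nm=="end": p=(p[0],p[1],np.arctan2(-(-.0335),.1442)+np.pi/2)
        r=fit(c,rs,p,z); print(nm,r[0],np.degrees(r[0][2]),r[1])
        if nm=="frame": q=r[0]; print("mouth",q[0]-.1*np.cos(q[2]),q[1]-.1*np.sin(q[2]))
    if n=="scene": save(c,"crop2.png",290,160,440,290,5)
E
```

```text
top cam [ 0.4426 -0.0076  1.2552]
frame [ 0.6079  0.0208 -0.2177] -12.47498561470531 166.4512939453125
mouth 0.5102522968742985 0.04237941252813753
end [ 0.4973 -0.2599  1.8003] 103.14947851385826 28.83510971069336
scene cam [ 1.3907 -0.1604  1.199 ]
frame [ 0.6075  0.0183 -0.2148] -12.308207660211737 217.4381561279297
mouth 0.5098185865615011 0.03965734228029801
end [ 0.4965 -0.2613  1.7973] 102.97733696950712 60.382877349853516
```

View pics/crop2.png

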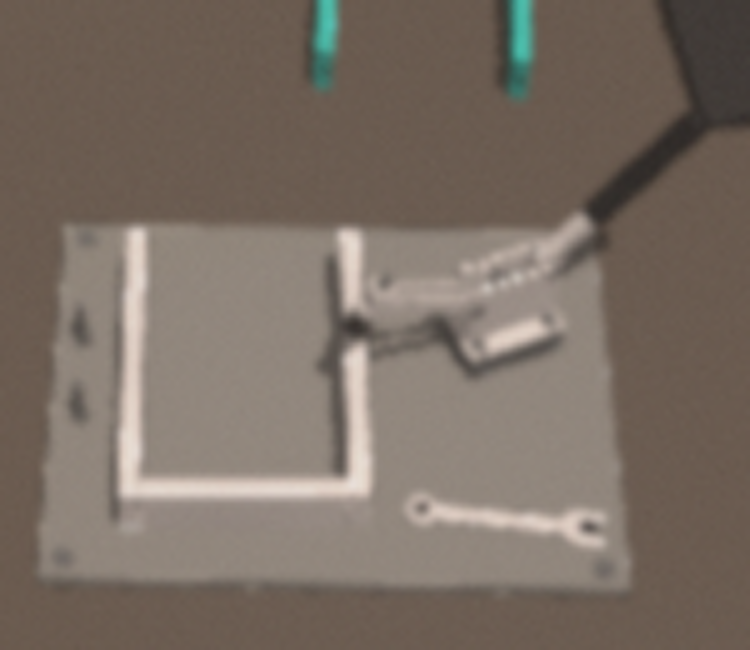

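The scene crop shows the open clamp. The grip's inner end is at crop (592,215), the pad at (352,325), the riser foot at about (470–565, 315–370), and the handle tip merges with the paddle. I'll triangulate these.

```bash
cat > tri.py <<'E'
from h import *
def tri(cs,ps):
    A=np.zeros((3,3));b=np.zeros(3);L=[]
    for c,p in zip(cs,ps):
        o,d=ray(c,[p]);d=d[0]/np.linalg.norm(d[0]);P=np.eye(3)-np.outer(d,d);A+=P;b+=P@o;L.append((P,o))
    x=np.linalg.solve(A,b);return x,[np.linalg.norm(P@(x-o)) for P,o in L]
E
python3 - <<'E'
from tri import *
t=vision.camera("top");s=vision.camera("scene");cs=[t,s]
T=lambda x,y:(194.67+x/3,94.67+y/3); S=lambda x,y:(289.6+x/5,159.6+y/5)
g,e=tri(cs,[T(106,217),S(592,215)]);print("grip inner",g,e)
p,e=tri(cs,[T(281,192),S(352,325)]);print("pad",p,e)
d=g-p; yaw=np.arctan2(d[1],d[0]);print("yaw",np.degrees(yaw))
# tip: top ray with vertical plane through g along d
o,r=ray(t,[T(12,216)]);r=r[0];n=np.array([-np.sin(yaw),np.cos(yaw),0]) ; n=np.array([np.sin(yaw),-np.cos(yaw),0])
k=((g-o)@n)/(r@n);print("tip",o+r*k)
# riser foot corners in scene at z=.012..
print(unproj(s,[S(470,370),S(565,322)],.02))
# use joint geometry: grip axis passes pivot 36mm inward of g
for a in(.72,.8,.92):
    pv=g-.036*np.array([np.cos(a)*np.cos(yaw),np.cos(a)*np.sin(yaw),np.sin(a)]);print(a,"pivot",pv)
E
```

```text
grip inner [0.5916 0.2409 0.1141] [np.float64(0.0003669814129468174), np.float64(0.00036698141294683244)]
pad [0.6209 0.0831 0.0855] [np.float64(0.00016467786661913684), np.float64(0.00016467786661915674)]
yaw 100.49381338682963
tip [0.5804 0.3014 0.1984]
[[0.6257 0.1614 0.02  ]
 [0.6028 0.2315 0.02  ]]
0.72 pivot [0.5966 0.2143 0.0904]
0.8 pivot [0.5962 0.2162 0.0883]
0.92 pivot [0.5956 0.2194 0.0854]
```

```bash
cat > go.py <<'E'
import sys
from h import *
from scipy.spatial.transform import Rotation as R
def go(x,y,z,yaw):
    s=robot.observe(); R0=R.from_euler("xyz",s["orientation"],degrees=True); R1=R.from_euler("xyz",[180,0,yaw],degrees=True)
    print(s["clock"],s["eef_pos"],s["orientation"],s["wrist_force"],s["ft_torque"],s["width"],s["gripper_force"])
    print("shift cm",R0.inv().apply(np.array([x,y,z])-s["eef_pos"])*100,"turn",(R0.inv()*R1).as_rotvec(degrees=True))
if __name__=="__main__": go(*map(float,sys.argv[1:5]))
E
python3 go.py 0.581 0.284 0.30 102
```

```text
0.35 [ 0.2095 -0.5888  0.2444] [-179.9891   -0.0011   19.5829] [1.0398 0.4504 0.0754] [-0.0092 -0.015  -0.0696] 0.08693091712660642 0.0
shift cm [ 64.2567 -69.7802  -5.5437] turn [ -0.0081  -0.0087 -82.4171]
```

```bash
python3 -m creep '1 0 0 -4 0 0 0; 1 0 0 -5.5 0 0 0; 1 12.8 -14 -5.5 0 0 -16.5; 1 32 -35 -5.5 0 0 -41; 1 32 -35 -5.5 0 0 -41; 1 32 -35 -5.5 0 0 -41; 1 32 -35 -5.5 0 0 -41; 1 32 -35 -5.5 0 0 -41; 1 32 -35 -5.5 0 0 -41; 1 32 -35 -5.5 0 0 -41; 1 32 -35 -5.5 0 0 -41; 1 64.3 -69.8 -5.5 0 0 -82.4; 1 64.3 -69.8 -5.5 0 0 -82.4; 1 64.3 -69.8 -5.5 0 0 -82.4; 1 64.3 -69.8 -5.5 0 0 -82.4; 1 64.3 -69.8 -5.5 0 0 -82.4; 1 64.3 -69.8 -5.5 0 0 -82.4; 1 64.3 -69.8 -5.5 0 0 -82.4; 1 64.3 -69.8 -5.5 0 0 -82.4; 1 64.3 -69.8 -5.5 0 0 -82.4'; python3 go.py 0.581 0.284 0.24 102
```

```text
clock: 2.02
eef_pos: [0.5034, 0.1032, 0.3]
orientation: [179.9, 0.0, 101.9]
wrist_force: [0.4, -0.7, 0.1]
width: 0.0003
gripper_force: 0.0
2.0167 [0.5034 0.1032 0.3   ] [179.9253   0.0329 101.9408] [ 0.3973 -0.6736  0.1216] [-0.0785 -0.1486 -0.0411] 0.0003041945428256925 0.0
shift cm [16.0821 11.3256  6.0077] turn [ 0.0747  0.033  -0.0591]
```

```bash
python3 -m creep '1 4 2.8 0 0 0 0; 1 8 5.6 1 0 0 0; 1 12 8.4 3 0 0 0; 1 16.1 11.3 5 0 0 0; 1 16.1 11.3 6 0 0 0; 1 16.1 11.3 6 0 0 0; 1 16.1 11.3 6 0 0 0'; python3 go.py 0.581 0.284 0.24 102; python3 - <<'E'
from h import *
s=vision.camera("scene"); p=proj(s,[robot.observe()["eef_pos"]-[0,0,.022]])[0]; print(p)
t=vision.camera("top"); print(proj(t,[robot.observe()["eef_pos"]-[0,0,.022]])[0])
save(s,"crop3.png",330,130,480,250,5)
E
```

```text
clock: 2.6
eef_pos: [0.5789, 0.2843, 0.237]
orientation: [-179.8, -0.1, 102.2]
wrist_force: [-0.2, -1.0, 1.0]
width: 0.0008
gripper_force: 0.0
2.6 [0.5789 0.2843 0.237 ] [-179.7555   -0.0556  102.1892] [-0.2404 -0.97    0.9938] [ 0.0327 -0.0866  0.0393] 0.0007813942972176531 0.0
shift cm [-0.0733  0.1992 -0.2974] turn [-0.2446 -0.0552  0.1893]
[424.6058 175.1568]
[204.3148 165.7831]
```

View pics/crop3.png

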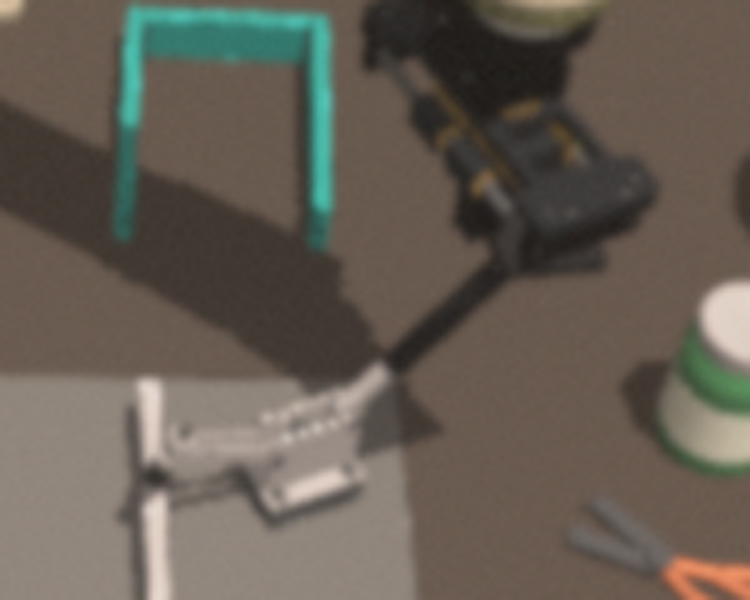

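The gripper's body hides the fingertips (projected to crop (473,226)), which lie over the black handle line running from (390,370) to (505,262). The top estimate agrees, so I press down.

```bash
python3 -m creep '1 -0.1 0.2 1 0 0 0; 1 -0.1 0.2 2 0 0 0; 1 -0.1 0.2 3 0 0 0; 1 -0.1 0.2 4 0 0 0; 1 -0.1 0.2 4.5 0 0 0; 1 -0.1 0.2 5 0 0 0; 1 -0.1 0.2 5.5 0 0 0; 1 -0.1 0.2 5.5 0 0 0'; python3 go.py 0.581 0.284 0.116 102
```

```text
clock: 3.37
eef_pos: [0.5819, 0.2815, 0.1835]
orientation: [-179.9, 0.0, 102.0]
wrist_force: [-0.1, -0.8, 0.6]
width: 0.0009
gripper_force: 0.0
3.3667 [0.5819 0.2815 0.1835] [-179.9424    0.0207  101.9859] [-0.1272 -0.7822  0.6143] [ 0.0073 -0.0952  0.0153] 0.000850694461702501 0.0
shift cm [ 0.2648 -0.0315  6.7526] turn [-0.0576  0.0207 -0.0141]
```

```bash
python3 -m creep '1 0.2 0 0.7 0 0 0; 1 0.2 0 1.4 0 0 0; 1 0.2 0 2.1 0 0 0; 1 0.2 0 2.8 0 0 0; 1 0.2 0 2.8 0 0 0'; python3 -m creep '1 0 0 0.5 0 0 0; 1 0 0 1 0 0 0; 1 0 0 1 0 0 0'; python3 go.py 0.581 0.284 0.116 102;  python3 - <<'E'
from h import *
s=vision.camera("scene"); save(s,"crop4.png",330,130,480,250,5)
E
```

```text
clock: 3.78
eef_pos: [0.5815, 0.2836, 0.1551]
orientation: [-179.9, 0.0, 102.0]
wrist_force: [1.2, 0.2, 0.9]
width: 0.0002
gripper_force: 0.6
clock: 4.03
eef_pos: [0.582, 0.2849, 0.1471]
orientation: [179.9, -0.1, 102.0]
wrist_force: [-0.3, 2.7, 6.3]
width: 0.0005
gripper_force: 2.7
4.0333 [0.582  0.2849 0.1471] [179.9062  -0.0866 102.0207] [-0.3204  2.6992  6.3253] [ 0.4677 -0.1123  0.0335] 0.0004681609935466636 2.7487936084071407
shift cm [-0.0703 -0.1174  3.1119] turn [ 0.0938 -0.0866  0.0206]
```

View pics/crop4.png

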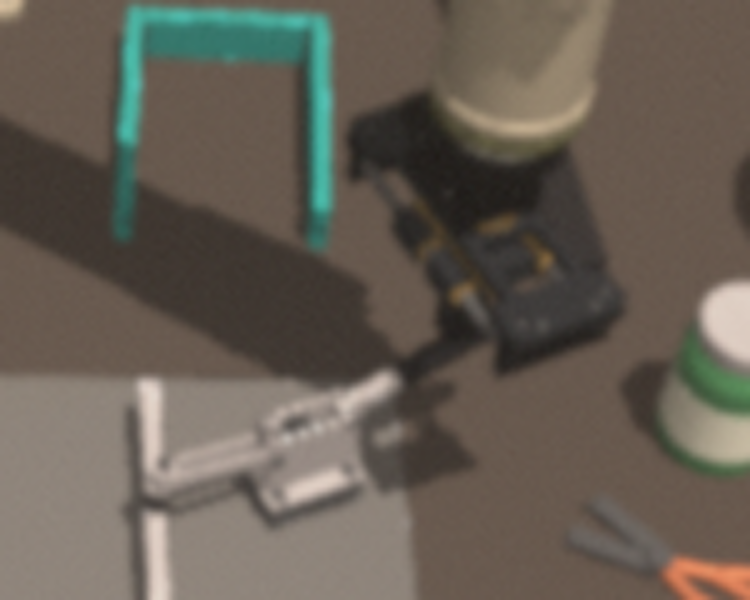

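The handle is following, the pad has reached the side bar, and resistance is 6 N as expected. I continue through dead centre.

```bash
python3 -m creep '1 0 0 0.5 0 0 0; 1 0 0 1 0 0 0; 1 0 0 1.5 0 0 0; 1 0 0 2 0 0 0; 1 0 0 2 0 0 0';python3 -m creep '1 0 0 0.4 0 0 0; 1 0 0 0.8 0 0 0; 1 0 0 1.0 0 0 0; 1 0 0 1.0 0 0 0; 1 0 0 1.0 0 0 0'
```

```text
clock: 4.5
eef_pos: [0.5814, 0.2837, 0.1257]
orientation: [-179.9, 0.0, 102.0]
wrist_force: [0.8, -0.4, -0.7]
width: -0.0
gripper_force: 0.0
clock: 4.92
eef_pos: [0.5821, 0.2835, 0.1186]
orientation: [179.9, 0.1, 102.0]
wrist_force: [-7.7, -5.2, 19.9]
width: 0.0006
gripper_force: 10.1
```

```bash
python3 -m creep '1 0 0 -3 0 0 0; 1 0 0 -7 0 0 0; 1 0 0 -11 0 0 0; 1 0 0 -11 0 0 0' 40; python3 go.py 0.497 -0.2605 0.17 13.1
```

```text
clock: 5.25
eef_pos: [0.5838, 0.2856, 0.2346]
orientation: [179.4, -0.2, 102.0]
wrist_force: [0.9, 1.5, 0.2]
width: 0.0005
gripper_force: 0.0
5.25 [0.5838 0.2856 0.2346] [179.4479  -0.1542 101.9651] [0.8915 1.4914 0.1992] [ 0.0692 -0.1142 -0.0464] 0.0004619755613804475 0.0
shift cm [-51.6376 -19.8702   6.1249] turn [ 0.3171 -0.5502 88.8636]
```

```bash
python3 - <<'E'
from fit import *
t=vision.camera("top"); s=vision.camera("scene")
for n,c in(("t",t),("s",s)):
    q=fit(c,FR,(.6079,.0200,-.216),.052)[0]; print(n,q,"mouth",q[0]-.1*np.cos(q[2]),q[1]-.1*np.sin(q[2]))
im=np.vstack([cv2.resize(c["frame"][y:y+60,x:x+150],None,fx=5,fy=5,interpolation=cv2.INTER_CUBIC) for c,x,y in((t,190,130),(s,330,180))])
cv2.imwrite("pics/lock.png",im[:,:,::-1])
E
```

```text
t [ 0.6079  0.0204 -0.2133] mouth 0.5101789064157474 0.04158851761896157
s [ 0.6076  0.0185 -0.2211] mouth 0.5100632459516627 0.04046483066915105
```

View pics/lock.png

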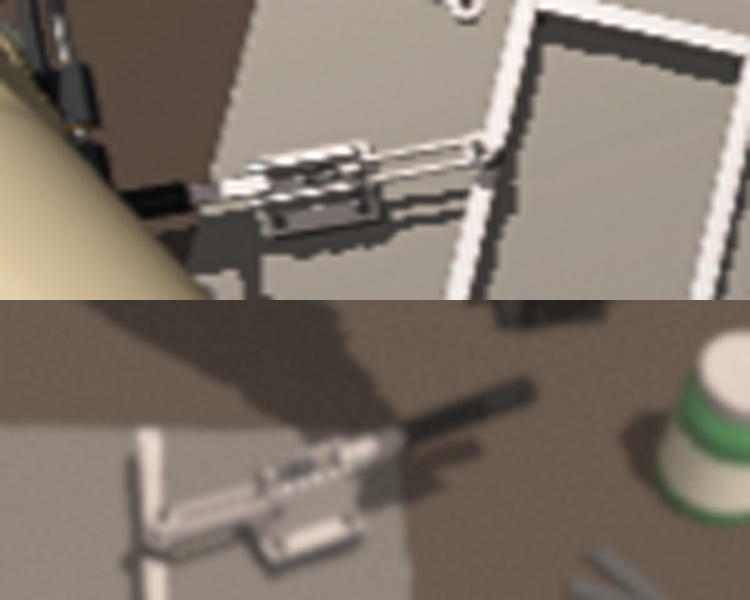

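The handle (lower half, 400–535, 380–440) is now level and in line with the arm, so the clamp is locked, and the frame has not moved. On to the bar, opening on the way.

```bash
python3 -m creep '-1 -4 -1.6 0 0 0 7; -1 -8 -3.1 0 0 0 14; -1 -12 -4.6 0 0 0 21; -1 -16 -6.2 0 0 0 28; -1 -20 -7.7 0 0 0 35; -1 -23.8 -9.2 0 0 0 42; -1 -27.6 -10.6 0 0 0 49; -1 -31.5 -12.1 0 0 0 56; -1 -35.5 -13.6 0 0 0 62; -1 -39.5 -15.2 0 0 0 69; -1 -43.5 -16.7 0 0 0 76; -1 -47.5 -18.3 2 0 0 83; -1 -50 -19.2 4 0 0 89; -1 -51.6 -19.9 6 0 0 89; -1 -51.6 -19.9 6 0 0 89; -1 -51.6 -19.9 6 0 0 89; -1 -51.6 -19.9 6 0 0 89; -1 -51.6 -19.9 6 0 0 89; -1 -51.6 -19.9 6 0 0 89'; python3 go.py 0.497 -0.2605 0.10 13.1; python3 go.py 0.497 -0.2605 0.031 13.1
```

```text
clock: 6.93
eef_pos: [0.4951, -0.2612, 0.1673]
orientation: [180.0, -0.1, 13.1]
wrist_force: [0.6, -0.3, 1.5]
width: 0.0871
gripper_force: 0.0
6.9333 [ 0.4951 -0.2612  0.1673] [179.958   -0.0624  13.1078] [ 0.6236 -0.3313  1.4639] [-0.0015  0.0255 -0.0028] 0.08713788537250222 0.0
shift cm [ 0.1952 -0.0294  6.7339] turn [ 0.042  -0.0624  0.0078]
6.9333 [ 0.4951 -0.2612  0.1673] [179.958   -0.0624  13.1078] [ 0.6236 -0.3313  1.4639] [-0.0015  0.0255 -0.0028] 0.08713788537250222 0.0
shift cm [ 0.1877 -0.0345 13.6339] turn [ 0.042  -0.0624  0.0078]
```

```bash
python3 -m creep '-1 0.2 0 3 0 0 0; -1 0.2 0 6 0 0 0; -1 0.2 0 9 0 0 0; -1 0.2 0 11.5 0 0 0; -1 0.2 0 12.8 0 0 0; -1 0.2 0 13.6 0 0 0; -1 0.2 0 13.6 0 0 0; -1 0.2 0 13.6 0 0 0'; python3 -m creep '1 0 0 0 0 0 0; 1 0 0 0 0 0 0; 1 0 0 0 0 0 0; 1 0 0 0 0 0 0; 1 0 0 0 0 0 0; 1 0 0 0 0 0 0; 1 0 0 0 0 0 0; 1 0 0 0 0 0 0; 1 0 0 0 0 0 0; 1 0 0 0 0 0 0' 45
```

```text
clock: 7.6
eef_pos: [0.4971, -0.262, 0.0317]
orientation: [179.9, -0.1, 13.0]
wrist_force: [0.3, 0.0, 0.5]
width: 0.0873
gripper_force: 0.0
clock: 8.43
eef_pos: [0.4962, -0.262, 0.0305]
orientation: [180.0, -0.0, 13.0]
wrist_force: [0.2, 0.2, 1.2]
width: 0.0282
gripper_force: 0.0
```

```bash
python3 -m creep '1 0 0 0 0 0 0; 1 0 0 0 0 0 0; 1 0 0 0 0 0 0; 1 0 0 0 0 0 0; 1 0 0 0 0 0 0; 1 0 0 0 0 0 0; 1 0 0 0 0 0 0'; python3 - <<'E'
from fit import *
for n in("top","scene"):
    c=vision.camera(n); q=fit(c,BAR,(.4965,-.2609,1.799),.04); print(n,q)
E
```

```text
clock: 9.02
eef_pos: [0.4962, -0.2616, 0.0306]
orientation: [-180.0, 0.0, 13.0]
wrist_force: [-2.0, 2.7, 2.3]
width: 0.0116
gripper_force: 45.0
top (array([ 0.5012, -0.2596,  1.7915]), np.float64(177.62353515625))
scene (array([ 0.5025, -0.2609,  1.799 ]), np.float64(109.35978698730469))
```

```bash
python3 -m creep '1 0 0 -2 0 0 0; 1 0 0 -5 0 0 0; 1 0 0 -8 0 0 0; 1 0 0 -10 0 0 0; 1 0 0 -10 0 0 0'; python3 go.py 0.4748 0.0485 0.13 77.6
```

```text
clock: 9.53
eef_pos: [0.498, -0.2633, 0.1344]
orientation: [179.7, -0.3, 13.0]
wrist_force: [1.2, -0.6, -5.0]
width: 0.0119
gripper_force: 45.0
9.5333 [ 0.498  -0.2633  0.1344] [179.7283  -0.2553  12.9526] [ 1.1845 -0.5912 -5.0074] [ 0.0427 -0.1362  0.0256] 0.011910143820350104 44.97555536683649
shift cm [  4.722  -30.9075   0.3192] turn [  0.3863  -0.0743 -64.6477]
```

```bash
python3 -m creep '1 0.5 -3 0 0 0 -6.5; 1 1 -6 0 0 0 -13; 1 1.4 -9 0 0 0 -19.5; 1 1.9 -12 0 0 0 -26; 1 2.4 -15 0 0 0 -32.5; 1 2.8 -18 0 0 0 -39; 1 3.3 -21 0 0 0 -45; 1 3.8 -24 0 0 0 -51; 1 4.2 -27 0 0 0 -57; 1 4.6 -29.5 0 0 0 -62; 1 4.7 -30.9 0 0 0 -64.6; 1 4.7 -30.9 0 0 0 -64.6; 1 4.7 -30.9 0 0 0 -64.6; 1 4.7 -30.9 0 0 0 -64.6'; python3 go.py 0.4748 0.0485 0.05 77.6; python3 - <<'E'
from h import *
t=vision.camera("top"); s=vision.camera("scene")
p=robot.observe()["eef_pos"]; print(proj(t,[p]),proj(s,[p]))
im=np.hstack([cv2.resize(c["frame"][y:y+120,x:x+100],None,fx=4,fy=4,interpolation=cv2.INTER_CUBIC) for c,x,y in((t,250,140),(s,290,140))])
cv2.imwrite("pics/hold.png",im[:,:,::-1])
E
```

```text
clock: 10.7
eef_pos: [0.4723, 0.0484, 0.1296]
orientation: [-179.9, 0.0, 77.4]
wrist_force: [0.5, -0.8, -5.9]
width: 0.012
gripper_force: 45.0
10.7 [0.4723 0.0484 0.1296] [-179.941     0.0438   77.4406] [ 0.5177 -0.7933 -5.8692] [-0.0502 -0.0512 -0.0289] 0.012049937051427966 44.975412329658866
shift cm [0.0727 0.2506 7.963 ] turn [-0.059   0.0438 -0.1594]
[[299.2202 210.9705]] [[338.2741 181.0483]]
```

View pics/hold.png

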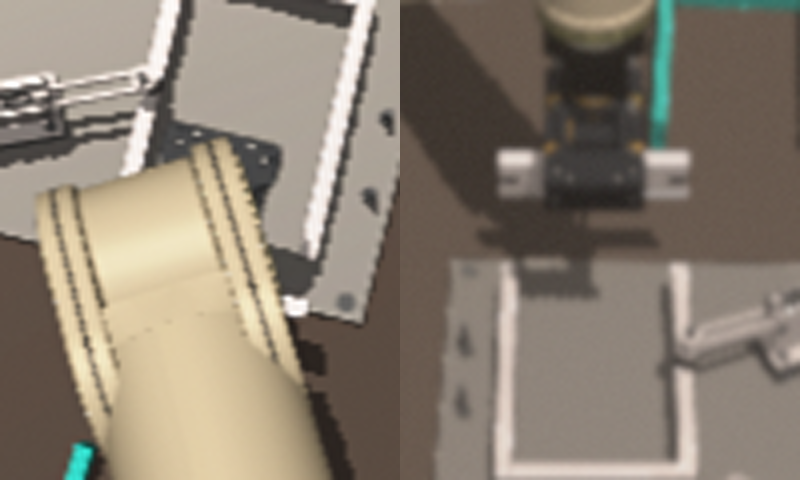

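The right half (scene view) shows both white bar ends at crop (498,175) and (690,175), with the mouth below it at (500–692, 265). The bar is held level and roughly centred. Now I lower it in front of the mouth.

```bash
python3 -m creep '1 0.1 0.2 2 0 0 0; 1 0.1 0.25 4 0 0 0; 1 0.1 0.25 6 0 0 0; 1 0.1 0.25 7.5 0 0 -0.2; 1 0.1 0.25 8.4 0 0 -0.2; 1 0.1 0.25 8.6 0 0 -0.2; 1 0.1 0.25 8.6 0 0 -0.2'; python3 go.py 0.4953 0.044 0.0433 77.6; python3 - <<'E'
from h import *
s=vision.camera("scene"); save(s,"near.png",300,160,400,240,7)
p=robot.observe()
R=np.array([np.cos(np.radians(p["orientation"][2])),np.sin(np.radians(p["orientation"][2])),0])
c=p["eef_pos"]+[0,0,.0094]
fx=np.array([.9767,-.2147,0])*.006
for k in(-.075,.075): print(k,(proj(s,[c+R*k+fx,c+R*k-fx])-[300,160]+.5)*7)
E
```

```text
clock: 11.38
eef_pos: [0.4752, 0.0498, 0.0443]
orientation: [-180.0, 0.0, 77.7]
wrist_force: [-0.2, 0.6, -5.4]
width: 0.0116
gripper_force: 45.0
11.3833 [0.4752 0.0498 0.0443] [-179.9597    0.0051   77.7237] [-0.2133  0.5808 -5.4073] [ 0.0152 -0.066  -0.0051] 0.01156381311343672 44.97561779804528
shift cm [-0.1345  2.0884  0.1029] turn [-0.0403  0.0052  0.1237]
-0.075 [[115.941  272.1256]
 [116.6245 252.3877]]
0.075 [[436.2637 270.9705]
 [435.3161 251.1962]]
```

View pics/near.png

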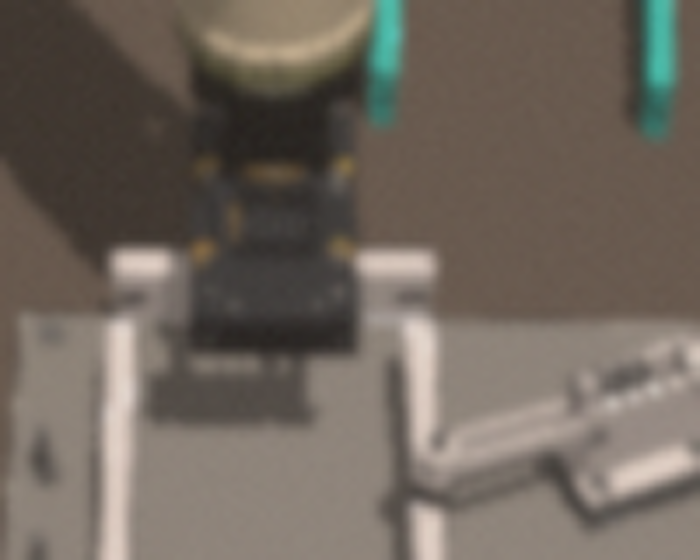

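The scene crop shows the bar top's ends at crop (110,263) and (437,263), and the side bars' outer edges at about 105 and 438 by the mouth. I'll measure the lateral and angular offset at sub-pixel level in this same picture.

```bash
cat > lat.py <<'E'
from h import *
def lat(s):
    g=s["frame"].astype(float).mean(2); a=np.radians(-12.4)
    def fr(px,z):
        d=unproj(s,[px],z)[0][:2]-[.510,.0408]; return np.array([d@[np.cos(a),np.sin(a)],d@[-np.sin(a),np.cos(a)]])*1000
    zb=robot.observe()["eef_pos"][2]+.0094
    def edge(row,x0,x1):
        v=g[row,x0:x1]; th=(v.min()+v.max())/2; i=np.flatnonzero((v[:-1]-th)*(v[1:]-th)<=0)[0]
        return x0+i+(th-v[i])/(v[i+1]-v[i])
    for r in range(195,200):
        print("bar",r,fr((edge(r,310,320),r),zb),fr((edge(r,357,368)if 0 else 359-0+edge(r,359,369)-359,r),zb))
    for r in range(208,217):
        try: print("frame",r,fr((edge(r,309,318),r),.052),fr((edge(r,359,367),r),.052))
        except Exception as e: print(r,e)
    def vedge(col,y0,y1):
        v=g[y0:y1,col]; k=np.argmax(v); th=(v[0]+v.max())/2; i=np.flatnonzero((v[:-1]<th)&(v[1:]>=th))[0]
        return y0+i+(th-v[i])/(v[i+1]-v[i])
    for col in(318,320,322,353,356,359): print("rear",col,fr((col,vedge(col,188,200)),zb))
if __name__=="__main__": lat(vision.camera("scene"))
E
python3 lat.py
```

```text
bar 195 [-43.4095 -75.1015] [-43.0466  76.9614]
bar 196 [-39.1331 -75.5017] [-38.7799  76.9753]
bar 197 [-34.8713 -75.5234] [-34.5294  76.6566]
bar 198 [-30.6239 -75.0743] [-30.2942  76.3152]
bar 199 [-26.3912 -74.3458] [-26.0737  76.2011]
frame 208 [  8.8583 -76.6255] [ 9.0858 75.1632]
frame 209 [ 12.9511 -76.4775] [13.1684 75.2075]
frame 210 [ 17.0298 -76.0931] [17.236  74.8621]
frame 211 [ 21.0938 -75.8953] [21.2896 74.7237]
frame 212 [ 25.1435 -75.7185] [25.3288 74.4145]
frame 213 [ 29.1788 -75.7253] [29.354  74.2226]
frame 214 [ 33.2    -75.7396] [33.3649 73.8527]
frame 215 [ 37.2072 -75.6416] [37.3619 73.5105]
frame 216 [ 41.2005 -75.4217] [41.3455 73.6336]
rear 318 [-42.7496 -67.3688]
rear 320 [-42.6734 -60.7623]
rear 322 [-42.6739 -54.159 ]
rear 353 [-41.5202  47.9909]
rear 356 [-41.5785  57.8599]
rear 359 [-41.7654  67.731 ]
```

The bar sits +0.65 mm and the frame −0.65 mm, so I shift −1.3 mm sideways. The angle agrees within 0.01 rad, with about 30 mm to go.

```bash
python3 -m creep '1 -0.13 0.5 0.1 0 0 0; 1 -0.13 1 0.1 0 0 0; 1 -0.13 1.5 0.1 0 0 0; 1 -0.13 2 0.1 0 0 0; 1 -0.13 2.3 0.1 0 0 0; 1 -0.13 2.5 0.1 0 0 0; 1 -0.13 2.6 0.1 0 0 0; 1 -0.13 2.6 0.1 0 0 0; 1 -0.13 2.6 0.1 0 0 0'; python3 go.py 0.5041 0.0421 0.0430 77.6; python3 lat.py | grep bar
```

```text
clock: 12.23
eef_pos: [0.5002, 0.0435, 0.0435]
orientation: [-180.0, 0.0, 77.8]
wrist_force: [0.4, -0.6, -5.8]
width: 0.0114
gripper_force: 45.0
12.2333 [0.5002 0.0435 0.0435] [-179.9844    0.0046   77.7961] [ 0.4152 -0.6346 -5.8469] [-0.037  -0.0822  0.0448] 0.011388252305444511 44.97548350598663
shift cm [-0.0549  0.4111  0.0456] turn [-0.0156  0.0046  0.1961]
bar 195 [-44.9911 -85.0281] [-44.618   71.1928]
bar 196 [-40.7144 -88.5839] [-40.3405  72.6897]
bar 197 [-36.4505 -91.1922] [-36.0903  68.9285]
bar 198 [-32.1661 -77.5979] [-31.8367  73.6192]
bar 199 [-27.9565 -91.1744] [-27.5946  80.4181]
```

```bash
python3 -m creep '1 0 0.1 0 0 0 0; 1 0 0.2 0 0 0 0; 1 0 0.2 0 0 0 0; 1 0 0.2 0 0 0 0'; python3 -m creep '1 0 0.1 0 0 0 0; 1 0 0.1 0 0 0 0; 1 0 0.1 0 0 0 0'; python3 -m creep '1 0 0.1 0 0 0 0; 1 0 0.1 0 0 0 0; 1 0 0.1 0 0 0 0'; sed -i 's/range(195,200)/range(201,206)/;s/188,200/194,207/' lat.py; python3 lat.py
```

```text
clock: 12.62
eef_pos: [0.5024, 0.0429, 0.0436]
orientation: [180.0, 0.0, 77.8]
wrist_force: [-0.1, 0.2, -5.7]
width: 0.0116
gripper_force: 45.0
clock: 12.87
eef_pos: [0.5033, 0.0427, 0.0435]
orientation: [-180.0, 0.0, 77.8]
wrist_force: [0.4, 0.3, -5.8]
width: 0.012
gripper_force: 45.0
clock: 13.12
eef_pos: [0.5035, 0.0427, 0.0433]
orientation: [-179.9, 0.0, 77.8]
wrist_force: [-5.6, 0.8, -2.2]
width: 0.0117
gripper_force: 45.0
bar 201 [-19.5977 -75.8784] [-19.3007  74.7252]
bar 202 [-15.4039 -75.5663] [-15.1175  74.9256]
bar 203 [-11.2264 -75.892 ] [-10.9488  75.3727]
bar 204 [ -7.0627 -75.6079] [-6.7947 75.958 ]
bar 205 [ -2.9141 -75.4835] [-2.6565 76.0187]
frame 208 [  8.8601 -75.3405] [ 9.0858 75.2114]
frame 209 [ 12.953  -75.0946] [13.1684 75.2335]
frame 210 [ 17.0304 -75.6247] [17.2361 74.9454]
frame 211 [ 21.0942 -75.6253] [21.2896 74.697 ]
frame 212 [ 25.1435 -75.7943] [25.3289 74.4818]
frame 213 [ 29.1787 -75.7916] [29.354  74.2514]
frame 214 [ 33.1999 -75.7647] [33.3647 73.7129]
frame 215 [ 37.2073 -75.519 ] [37.3619 73.5143]
frame 216 [ 41.2004 -75.5016] [41.3455 73.7039]
rear 318 [-14.2399 -66.7443]
rear 320 [-14.5429 -60.2187]
rear 322 [-14.5953 -53.6882]
rear 353 [-13.5217  47.3548]
rear 356 [-13.59    57.1173]
rear 359 [-13.0171  66.8565]
```

```bash
python3 -m creep '1 0 0.04 0 0 0 0; 1 0 0.08 0 0 0 0; 1 0 0.08 0 0 0 0; 1 0 0.08 0 0 0 0; 1 0 0.08 0 0 0 0'; python3 go.py 0.5041 0.0421 0.0430 77.6; python3 lat.py | grep rear; python3 go.py 0.5041 0.0421 0.0430 77.6|head -1
```

```text
clock: 13.58
eef_pos: [0.5035, 0.0427, 0.0432]
orientation: [-179.8, 0.1, 77.8]
wrist_force: [-8.7, 0.5, 0.4]
width: 0.0116
gripper_force: 45.0
13.5833 [0.5035 0.0427 0.0432] [-179.8226    0.0569   77.8038] [-8.74   0.547  0.369] [ 0.2169  1.6518 -0.1123] 0.0116003798467511 45.01289960928261
shift cm [-0.0444  0.0717  0.0159] turn [-0.1773  0.0572  0.2038]
rear 318 [-15.1066 -66.7714]
rear 320 [-15.1966 -60.2382]
rear 322 [-15.2932 -53.706 ]
rear 353 [-13.7126  47.3648]
rear 356 [-13.707  57.127]
rear 359 [-13.1384  66.8678]
13.6333 [0.5035 0.0427 0.0432] [-179.8253    0.0541   77.8095] [-9.3846  0.5683 -0.0341] [ 0.2133  1.69   -0.1774] 0.011735054564038196 45.01282095909119
```

```bash
python3 -m creep '1 0 0.02 0 0 0 0; 1 0 0.04 0 0 0 0; 1 0 0.04 0 0 0 0; 1 0 0.04 0 0 0 0; 1 0 0.04 0 0 0 0; 1 0 0.04 0 0 0 0; 1 0 0.04 0 0 0 0'; python3 - <<'E'
from fit import *
c=vision.camera("scene"); save(c,"fin.png",300,160,400,240,6)
print(fit(c,FR,(.6079,.0200,-.216),.052)[0]); s=robot.observe(); print(s["wrist_force"],s["ft_torque"],s["eef_pos"],s["orientation"])
E
```

```text
clock: 14.22
eef_pos: [0.5035, 0.0427, 0.0431]
orientation: [-179.8, 0.1, 77.8]
wrist_force: [-11.2, 1.2, 0.6]
width: 0.0114
gripper_force: 45.0
[ 0.6073  0.0188 -0.2124]
[-10.1015   1.5233   1.6445] [ 0.335   1.9953 -0.1519] [0.5035 0.0427 0.0431] [-179.7842    0.0656   77.8151]
```

View pics/fin.png

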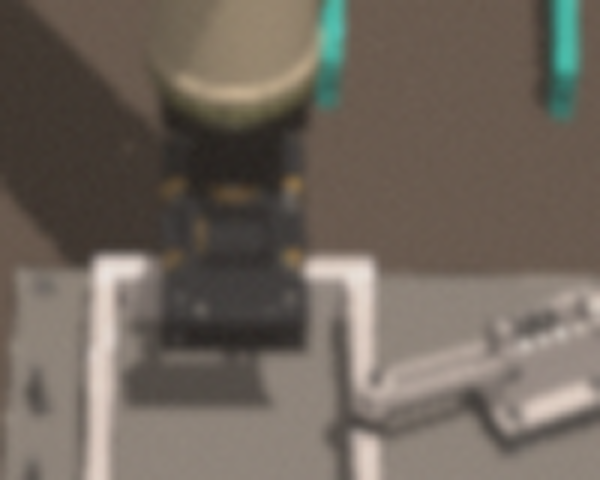

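The bar closes the mouth flush at both outer edges, from crop (95,265) to (375,265). The clamp is locked, the frame hasn't moved, and the push is steady at about 11 N. I'm handing the job in.

```bash
python3 -c "
from cell import order
print(order.finish_job())"
```

```text
the job is handed in; nothing more can be done
None
```

I handed the job in with the clamp locked and the end bar held flush across the frame's open end at about 11 N; the judge's result was not shown.

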